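Zero a spice mill's burrs with the star-wheel adjuster and back off one tooth

ROBOT

A 6-joint arm with a two-finger parallel gripper is mounted at the origin on a cart in front of the work surface, level with it; the furniture and walls round the work are solid. World frame = base frame: x ahead of the robot, y to its left, z up, the work surface at z = 0. Lengths are in m, angles in rad, forces in N, time in s.
With the tool pointing down it reaches from about 0.425 to 0.95 m from the base axis. Payload 3.5 kg.
Tool frame: the origin (TCP) lies on the centre line of the jaws, within the pads' length; the fingertips stand 22 mm ahead of it and the grasp point (between the pads) lies 3 mm ahead of it (manip.tip_reach is the distance from the TCP to the fingertips, in m); z points along the fingers, y is the line along which they close (so a half turn about z gives the same grasp; the last joint's range is limited). The gripper opens to 85 mm and grips with 20 to 120 N. Pads are 22 mm wide; open, the fingers measure 114 mm over their backs; the gripper's body (76 mm by 85 mm) begins 54 mm behind the grasp point. The pads swing forward as they close: fully open they stand 13 mm farther back than shut.
Start: joints at [-1.474, 0.286, 1.577, -0, 1.279, -0.15], TCP at [0.165, -0.655, 0.253] pointing down, gripper open.
Joint ranges: [-2.77, 2.77], [-0.9, 2.22], [0.21, 2.48], [-1.53, 4.67], [0.24, 2.81], [-2.84, 2.84]. Speed limits (rad/s): [2.79, 2.79, 3.14, 3.14, 3.14, 3.14].

INTERFACE

Orientations are given as [roll, pitch, yaw] about the fixed x, y, z axes, in that order (R = Rz(yaw) Ry(pitch) Rx(roll)).
In Python, from cell import manip gives the robot as it stands.
- The arm moves only by the shell command python3 -m crank 'ROWS' [OPENING]. ROWS is a JSON object of lists of equal length, an entry for each row: "dp": the shift along the tool's x, y, z in units of 25 mm (1.0 is 25 mm), a list of three; "twist": the turn, a rotation vector about the tool's x, y, z in degrees, a list of three. In form: {"dp": [[x, y, z], ...], "twist": [[wx, wy, wz], ...]}. A call has exactly 8 rows; each row shifts and turns the commanded pose from where the row before left it, along the tool's axes as they then stand; what a row does not reach is not made up. A row lasts 1/12 s, in which the tool goes at most 41.7 mm and 7.16 degrees, less where a joint would pass 70% of its speed; a pose out of reach is approached as far as the arm can. A call is refused whole if a number of a shift passes 1 or a number of a turn 7.16, either way. A call with a gripper value outside its range is refused whole. OPENING is the opening, from -1 (shut) to 1 (fully open), set as the call begins (- or left out, the last holds). The fingers move at their own pace and stop on an object; the grip force is fixed at half the most. Time passes only in rows, so rows that do not move let the fingers close, or fill a call up. It gives the time, the measured TCP pose, the force, the opening and the grip force at its end, in the units of the state.
- manip.state(): the state, without advancing time (a new reading comes with each control period).
- manip.camera(name): name is "side" or "top" or "wrist"; returns a dict with "color" (384x512x3 uint8, red, green, blue), "fx", "fy", "cx", "cy" (pixels), "origin" and "rotation" of the camera in the world; the wrist camera has in their place "tool_from_camera" (4x4, takes a point from camera to tool coordinates, whose origin is the TCP and whose axes are the flange's). Camera axes: x right, y up, looking along -z (the intrinsics and any distortion apply to the point x, -y, -z); pixel columns grow to the right and rows downward; lengths in m; the calibration is good to about 2 mm. A picture is of the moment at which its call begins: read the wrist's pose just before it. There is no depth.
- manip.job_done(): hands the job in; it is judged then, once.
The state is a dict: "time": time; "joints": joint angles; "qd": joint speeds; "joint_efforts": joint torques, N m; "position": TCP position; "tcp_rot": TCP orientation; "ft_force": force on the tool from outside, world axes, zero at the start; "ft_torque": the same for the moment, N m; "opening": finger opening in m; "grasp_force": force on a finger pad.
Only numpy, scipy, OpenCV 4.12 (cv2) and the standard library are available. Lean on these libraries where they do the work, as an engineer would, in place of code of your own. Each camera call takes 0.05 s, during which the arm holds its last target. There are 200 camera calls.

TASK

The spice mill's burrs have to be set again: take the orange-handled adjusting blade out of the wooden block and, through the slot in the mill's cover, push the star wheel round one tooth at a time the way the red arrow points. Stop when you feel the burrs touch and the wheel will go no further; hold it against them for a moment, firmly but without forcing it, and then back the wheel off by exactly one tooth. Put the blade back in its well in the block and leave everything else where it stands.

Things in the scene. Friction and masses are not known exactly. Their poses are not given: they have to be found in the camera images.
- mill: Grey bench spice mill, fixed; origin at the centre of its underside, z up, -x its front (to the robot), +y its left. In front a box, x -0.113 to 0.012, y +-0.063, under a level steel cover 3 mm thick, top 115 mm over the worktop, with the slot. A red arrow on the cover points to the mill's -y (right). Behind it the grinding head, 150 mm high, y +-0.075, to x 0.150.
- hopper (a point): Centre of the hopper's lid, 222 mm over the worktop (knob's top); the hopper is round, 111 mm across, on the grinding head. Keep the gripper clear of it.
- slot (a point): Centre of the slot at the cover's top; axes as mill. Slot 28 mm long (y), 14 mm wide (x). In a click, one tooth of the wheel stands upright in its middle; the gaps beside it are 9 mm to its left and right. A tip let down in the left gap to 15 mm below the cover's top and pushed 18 mm right, to where the right gap is, advances one tooth; mirrored, it backs off one.
- wheel (a point): Centre of the brass star wheel, 40 mm straight below slot; axis along the mill's x. 10 teeth, outer radius 33 mm, hub radius 19 mm, 16 mm wide; teeth 6 mm thick with round crests, gaps 12 mm wide at the crests; the top crest is 7 mm below the cover's top.
- star_wheel (a joint): Turn of the wheel (rad), growing in the arrow's direction. A spring detent holds it in clicks 0.628 apart, at multiples of 0.628. Leaving a click takes 4 to 6 N at the tip; past half way it snaps on. It starts 2 to 4 teeth before the last click. Beyond that one it moves 0.1 rad (3 mm) and stops hard: burrs touching, felt only. Let go, it falls back to the last click.
- dial (a point): Centre of the dial on the shaft's end, on the mill's front face: ten marks, one red, turning with the wheel (for looking only). Back off one tooth counts from the last click. Against the stop, press steadily with 8 to 14 N for about 0.3 s; less may be only a click. More than 22 N of the blade on wheel or cover spoils the mill.
- blade: Loose flat tool, 60 to 130 g, upright in the block; z up, origin at the tip. Steel blade 8 mm wide (its x), 4 mm thick (y), 37 mm long, last 5 mm thinner; orange handle 14 mm (x) by 24 mm (y), 37 to 112 mm above the tip. Grip it across the 14 mm, low (64 mm above the tip) and firmly (100 N), or it turns in the fingers. Push with the blade's flat side: its y along the slot.
- blade_tip (a point): Lower end of the blade, on its centre line (same as the origin of blade).
- block: Wooden tool block, fixed, 62 mm (x) by 124 mm (y), 50 mm high; origin at the centre of its underside. Two wells from above: the blade's at its y -31 mm, the brush's at y +31 mm.
- block_hole0 (a point): Mouth of the blade's well, at the block's top (50 mm above the worktop). The well is 14 mm (block's x) by 10 mm (y), 44 mm deep. The blade stands in it with its axes parallel to the block's and its handle's lower end resting on the block's top, so the tip is then 13 mm above the worktop.
- brush: Small cleaning brush, wooden handle 16 mm thick down in the block's other well, black bristles up, top 113 mm above the worktop; a bystander; leave it where it stands; origin at the centre of its lower end
- catch_dish: White dish, 127 mm across, 37 mm high, under the mill's spout; a bystander; leave it where it stands; origin at the centre of its underside
- spice_jar: Small spice jar with a light lid, 47 mm across, 98 mm high; a bystander; leave it where it stands; origin at the centre of its underside
- pepper_shaker: Grey shaker, 58 mm across, 95 mm high; a bystander; leave it where it stands; origin at the centre of its underside

How it is judged:
By the outcome, as a careful person would: the job done as asked, in the order asked, and still so for the second after the job is handed in, with the robot touching nothing.
It also fails if it takes over 72 s, if anything falls off the work surface, if the arm or the gripper's body presses on something with over 40 N, if the wrist force passes 120 N, or if a joint passes its speed limit or range.

## Working session

There is one attempt and no reset: what is moved stays moved. The work goes in short steps, Python scripts to look and compute and a shell command to move; the robot and the scene stay as the last step left them, time stands still between calls to the robot, and variables do not carry over. Pictures are saved under pics/ and viewed, at most 10 in all, crops included, and the job is handed in when it is done.

```bash
mkdir -p pics; ls; python3 - <<'E'
from cell import manip
import cv2
s=manip.state();print({k:s[k] for k in s})
for n in("side","top"):
    c=manip.camera(n);print(n,c["fx"],c["cx"],c["cy"],c["origin"],c["rotation"],[k for k in c])
    cv2.imwrite(f"pics/{n}0.png",c["color"][:,:,::-1])
    import pickle;pickle.dump(c,open(f"{n}.pkl","wb"))
c=manip.camera("wrist");print(c["tool_from_camera"]);pickle.dump(c,open("wrist.pkl","wb"))
E
```

```text
pics
{'time': 0.0, 'joints': array([-1.47399654e+00,  2.87217466e-01,  1.57815494e+00,  8.31532249e-06,
        1.27859356e+00, -1.50013526e-01]), 'qd': array([ 0.00104019,  0.00033501,  0.00079819, -0.00156124,  0.00125061,
       -0.00102184]), 'joint_efforts': array([-6.51746286e-04, -4.05982375e+01, -2.92625302e+01, -1.16554825e-04,
        5.89212039e-03, -3.42256314e-06]), 'position': array([ 0.16487619, -0.65394088,  0.25192452]), 'tcp_rot': array([-3.13924719e+00, -3.62561392e-04,  2.46810478e-01]), 'ft_force': array([-0.19686699,  0.10932186,  0.00690971]), 'ft_torque': array([0.04167852, 0.05500474, 0.04504822]), 'grasp_force': 0.0, 'opening': 0.08520383884859059}
side 428.0758490954271 256.6833590617469 187.8370874606186 [ 1.40656581 -0.24223336  0.73562759] [0.98918088 0.0028052  1.17216093] ['color', 'fx', 'fy', 'cx', 'cy', 'origin', 'rotation']
top 399.8737894511544 255.84148607076207 190.16843914776325 [0.48471728 0.10969459 1.11148386] [ 6.99056894e-02  3.36589170e-04 -1.57383790e+00] ['color', 'fx', 'fy', 'cx', 'cy', 'origin', 'rotation']
[[-3.71488152e-04  9.55127891e-01  2.96193474e-01  7.55314608e-02]
 [ 9.99999719e-01  5.47734542e-04 -5.12058852e-04  1.17072577e-04]
 [-6.51317088e-04  2.96193201e-01 -9.55127826e-01 -1.20835419e-01]
 [ 0.00000000e+00  0.00000000e+00  0.00000000e+00  1.00000000e+00]]
```

View pics/top0.png

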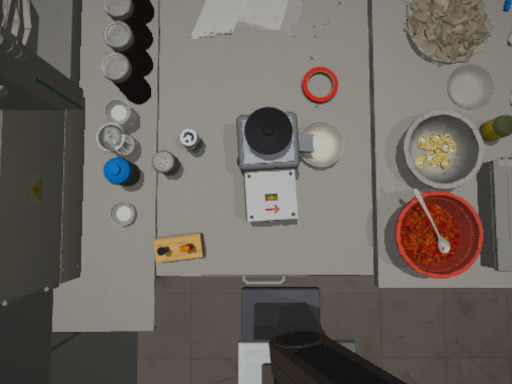

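View pics/side0.png

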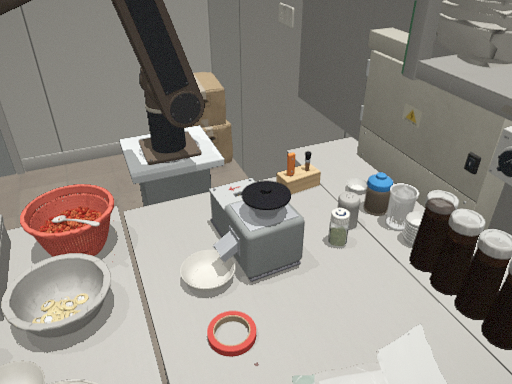

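Top view: the mill cover is at about (271,195) with the slot at (271,197). The block is at (180,248), with the orange blade at (187,248) and the brush at (163,251). The hopper is at (268,131). Next I'll measure these.

```bash
cat > h.py <<'E'
import pickle,cv2,numpy as np
from scipy.spatial.transform import Rotation as R
def Rm(c): return R.from_euler('xyz',c["rotation"]).as_matrix()
def cast(c,u,v,z,Rw=None,o=None):
    Rw=Rm(c) if Rw is None else Rw; o=np.array(c["origin"]) if o is None else o
    d=Rw@np.array([(u-c["cx"])/c["fx"],-(v-c["cy"])/c["fy"],-1]); return o+d*(z-o[2])/d[2]
def wristpose(c,s):
    T=np.eye(4);T[:3,:3]=R.from_euler('xyz',s["tcp_rot"]).as_matrix();T[:3,3]=s["position"]
    W=T@c["tool_from_camera"]; return W[:3,:3],W[:3,3]
def proj(c,p,Rw=None,o=None):
    Rw=Rm(c) if Rw is None else Rw; o=np.array(c["origin"]) if o is None else o
    q=Rw.T@(np.array(p)-o); return c["cx"]-c["fx"]*q[0]/q[2], c["cy"]+c["fy"]*q[1]/q[2]
E
python3 - <<'E'
from h import *
c=pickle.load(open("top.pkl","rb"));im=c["color"];hsv=cv2.cvtColor(im,cv2.COLOR_RGB2HSV)
def roi(m,x0,x1,y0,y1):
    k=np.zeros_like(m);k[y0:y1,x0:x1]=m[y0:y1,x0:x1];return k
def rect(m,z,name):
    cs=cv2.findContours(m,cv2.RETR_EXTERNAL,cv2.CHAIN_APPROX_NONE)[0];k=max(cs,key=cv2.contourArea)
    r=cv2.minAreaRect(k);P=np.array([cast(c,*p,z)[:2] for p in cv2.boxPoints(r)]);print(name,r,P.mean(0).round(4),P.round(3).tolist())
wh=cv2.inRange(hsv,(0,0,205),(180,40,255));rect(roi(wh,240,302,165,226),.115,"cover")
wood=cv2.inRange(hsv,(8,60,90),(28,255,255));rect(roi(wood,145,215,225,270),.05,"block")
org=cv2.inRange(hsv,(3,220,120),(16,255,255));rect(roi(org,175,215,225,270),.125,"blade")
br=cv2.inRange(hsv,(8,70,0),(30,255,255));rect(roi(br,255,290,186,205),.115,"slot")
crop=np.hstack([cv2.resize(im[160:230,235:305],(400,400),interpolation=0),cv2.resize(im[220:270,150:210],(400,400),interpolation=0)])
cv2.imwrite("pics/crop.png",crop[:,:,::-1])
E
```

```text
Traceback (most recent call last):
ValueError: max() iterable argument is empty
```

```bash
python3 - <<'E'
from h import *
c=pickle.load(open("top.pkl","rb"));im=c["color"];hsv=cv2.cvtColor(im,cv2.COLOR_RGB2HSV)
def roi(m,x0,x1,y0,y1):
    k=np.zeros_like(m);k[y0:y1,x0:x1]=m[y0:y1,x0:x1];return k
def rect(m,z,name):
    cs=cv2.findContours(m,cv2.RETR_EXTERNAL,cv2.CHAIN_APPROX_NONE)[0]
    if not cs: print(name,"none");return
    k=max(cs,key=cv2.contourArea)
    r=cv2.minAreaRect(k);P=np.array([cast(c,*p,z)[:2] for p in cv2.boxPoints(r)]);print(name,r,P.mean(0).round(4),P.round(3).tolist())
print(hsv[180,255:290:6].tolist(),hsv[197,262:282:2].tolist(),hsv[248,176:204:2].tolist())
v=hsv[180,262,2]
wh=cv2.inRange(hsv,(0,0,int(v)-12),(180,40,255));rect(roi(wh,240,302,165,226),.115,"cover")
wood=cv2.inRange(hsv,(8,60,90),(28,255,255));rect(roi(wood,145,215,225,270),.05,"block")
org=cv2.inRange(hsv,(3,220,120),(16,255,255));rect(roi(org,175,215,225,270),.125,"blade")
br=cv2.inRange(hsv,(8,70,0),(30,255,255));rect(roi(br,255,290,186,205),.115,"slot")
crop=np.hstack([cv2.resize(im[160:230,235:305],(400,400),interpolation=0),cv2.resize(im[220:270,150:210],(400,333),interpolation=0)[:,:].copy() if 0 else cv2.resize(im[218:278,150:210],(400,400),interpolation=0)])
cv2.imwrite("pics/crop.png",crop[:,:,::-1])
E
```

```text
[[45, 3, 178], [50, 4, 178], [45, 3, 177], [40, 4, 178], [45, 3, 178], [45, 3, 176]] [[50, 4, 179], [30, 2, 163], [20, 153, 107], [21, 192, 150], [22, 188, 163], [21, 192, 162], [21, 188, 129], [19, 131, 111], [30, 2, 169], [30, 1, 177]] [[18, 127, 187], [18, 127, 187], [15, 208, 184], [17, 241, 189], [17, 241, 189], [17, 241, 189], [15, 241, 186], [12, 221, 75], [14, 214, 80], [17, 131, 115], [19, 127, 168], [18, 128, 187], [18, 128, 187], [17, 127, 90]]
cover ((270.9847717285156, 195.28680419921875), (48.16300582885742, 49.516700744628906), 85.91438293457031) [0.5418 0.0721] [[0.598, 0.138], [0.606, 0.014], [0.486, 0.007], [0.478, 0.13]]
block ((177.70770263671875, 247.66156005859375), (24.558874130249023, 48.3735466003418), 82.87498474121094) [0.4079 0.3161] [[0.432, 0.384], [0.447, 0.257], [0.384, 0.249], [0.368, 0.375]]
blade ((185.0, 247.5), (5.0, 8.0), 90.0) [0.4136 0.2837] [[0.42, 0.294], [0.42, 0.274], [0.407, 0.274], [0.408, 0.293]]
slot ((271.0, 196.5), (5.0, 10.0), 90.0) [0.5385 0.072 ] [[0.545, 0.084], [0.545, 0.06], [0.532, 0.06], [0.532, 0.085]]
```

View pics/crop.png

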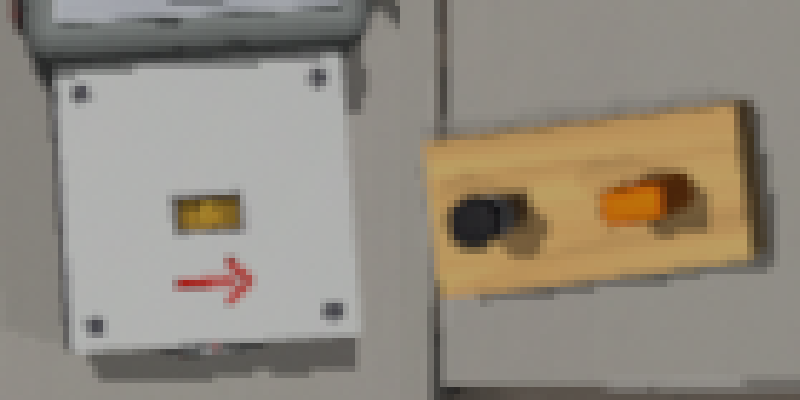

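Cover yaw is about +0.067, block yaw about +0.118, and the slot is near (0.5385, 0.072). The blade is near (0.412, 0.285). The crop shows the top tooth centred in the slot and the arrow pointing to image right (-y). I'll turn the tool and travel over the block.

```bash
Z='[0,0,0],[0,0,0],[0,0,0],[0,0,0],[0,0,0],[0,0,0],[0,0,0],[0,0,0]'
python3 -m crank '{"dp":[[0,0,-0.1],[0,0,-0.1],[0,0,-0.1],[0,0,-0.1],[0,0,-0.1],[0,0,-0.1],[0,0,-0.1],[0,0,-0.1]],"twist":[[0,0,-6.9],[0,0,-6.9],[0,0,-6.9],[0,0,-6.9],[0,0,-6.9],[0,0,-6.9],[0,0,-6.9],[0,0,-6.9]]}' 1
python3 -m crank '{"dp":[[0,0,0],[0,0,0],[0,0,0],[0,0,0],[0.9,0.97,0],[0.9,0.97,0],[0.9,0.97,0],[0.9,0.97,0]],"twist":[[0,0,-6.9],[0,0,-6.9],[0,0,-6.9],[0,0,-6.7],[0,0,0],[0,0,0],[0,0,0],[0,0,0]]}'
python3 -m crank '{"dp":[[0.9,0.97,0],[0.9,0.97,0],[0.9,0.97,0],[0.9,0.97,0],[0.9,0.97,0],[0.9,0.97,0],[0.9,0.97,0],[0.9,0.97,0]],"twist":[[0,0,0],[0,0,0],[0,0,0],[0,0,0],[0,0,0],[0,0,0],[0,0,0],[0,0,0]]}'
python3 -m crank '{"dp":[[0.9,0.97,0],[0.9,0.97,0],[0.9,0.97,0],[0.9,0.97,0],[0.9,0.97,0],[0.9,0.97,0],[1,-0.16,0],[1,-0.16,0]],"twist":[[0,0,0],[0,0,0],[0,0,0],[0,0,0],[0,0,0],[0,0,0],[0,0,0],[0,0,0]]}'
```

```text
time: 0.82
position: [0.1649, -0.6543, 0.2728]
tcp_rot: [-3.141, -0.001, 1.216]
ft_force: [0.3, 0.0, 0.4]
opening: 0.0852
grasp_force: 0.0
time: 1.48
position: [0.2512, -0.5525, 0.2727]
tcp_rot: [-3.142, -0.001, 1.688]
ft_force: [1.3, -1.2, 0.4]
opening: 0.0854
grasp_force: 0.0
time: 2.15
position: [0.4229, -0.3507, 0.2731]
tcp_rot: [-3.141, -0.0, 1.688]
ft_force: [0.6, -0.8, 0.4]
opening: 0.0852
grasp_force: 0.0
time: 2.82
position: [0.5376, -0.1508, 0.2725]
tcp_rot: [-3.14, -0.001, 1.69]
ft_force: [-0.4, 1.0, 0.0]
opening: 0.0858
grasp_force: 0.0
```

```bash

python3 -m crank '{"dp":[[1,-0.16,0],[1,-0.16,0],[1,-0.16,0],[1,-0.16,0],[1,-0.16,0],[1,-0.16,0],[1,-0.16,0],[0,0,0]],"twist":[[0,0,0],[0,0,0],[0,0,0],[0,0,0],[0,0,0],[0,0,0],[0,0,0],[0,0,0]]}' >/dev/null
cat > snap.py <<'E'
from h import *; from cell import manip; import sys
s=manip.state();c=manip.camera("wrist");pickle.dump((s,c),open(sys.argv[1]+".pkl","wb"));cv2.imwrite(f"pics/{sys.argv[1]}.png",c["color"][:,:,::-1]);print(s["position"],s["tcp_rot"],abs(s["qd"]).max())
E
python3 snap.py w1
python3 -m crank '{"dp":[[1,-0.16,0],[1,-0.16,0],[1,-0.16,0],[1,-0.16,0],[1,-0.16,0],[1,-0.16,0],[1,-0.16,0],[1,-0.16,0]],"twist":[[0,0,0],[0,0,0],[0,0,0],[0,0,0],[0,0,0],[0,0,0],[0,0,0],[0,0,0]]}' >/dev/null
python3 -m crank '{"dp":[[1,-0.16,0],[1,-0.16,0],[1,-0.16,0],[0,0,0],[0,0,0],[0,0,0],[0,0,0],[0,0,0]],"twist":[[0,0,0],[0,0,0],[0,0,0],[0,0,0],[0,0,0],[0,0,0],[0,0,0],[0,0,0]]}'
python3 snap.py w2
python3 - <<'E'
import cv2,numpy as np
a=cv2.imread("pics/w1.png");b=cv2.imread("pics/w2.png")
cv2.imwrite("pics/w12.png",cv2.resize(np.vstack([a,b])[:, :],(400,600)))
E
```

```text
[0.48728493 0.02133932 0.27295392] [-3.14075737e+00 -1.85216599e-03  1.69208256e+00] 0.05328283597318878
time: 4.87
position: [0.4133, 0.285, 0.2733]
tcp_rot: [3.142, 0.0, 1.687]
ft_force: [0.0, -0.3, 0.3]
opening: 0.0855
grasp_force: 0.0
[0.41330343 0.28501437 0.27329569] [3.14156558e+00 2.84284368e-04 1.68666376e+00] 0.005378056040147787
```

View pics/w12.png

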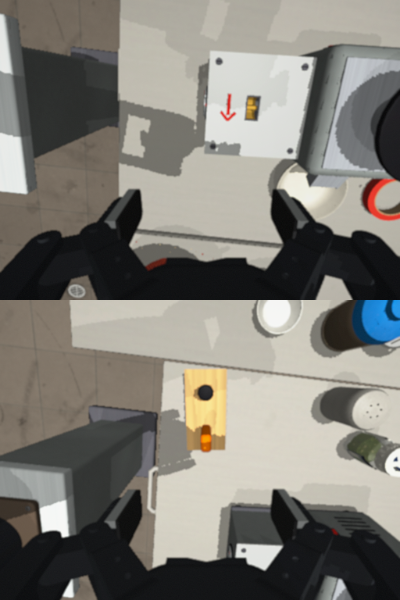

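Wrist views: the slot in w1 is at about (324,138) full-resolution. In w2 the block is at about (263,140) and the orange handle at about (263,178). I'll measure these in full resolution.

```bash
python3 - <<'E'
from h import *
def rect(m,z,name,c,Rw,o):
    cs=cv2.findContours(m,cv2.RETR_EXTERNAL,cv2.CHAIN_APPROX_NONE)[0]
    k=max(cs,key=cv2.contourArea);r=cv2.minAreaRect(k)
    P=np.array([cast(c,*p,z,Rw,o)[:2] for p in cv2.boxPoints(r)])
    e=[P[(i+1)%4]-P[i] for i in range(2)];L=[np.linalg.norm(x) for x in e]
    print(name,np.round(r[0],1),np.round(r[1],1),"c",P.mean(0).round(4),"L",np.round(L,4),"ang",[round(float(np.degrees(np.arctan2(x[1],x[0]))),2) for x in e]);return k
def roi(m,x0,x1,y0,y1):
    k=np.zeros_like(m);k[y0:y1,x0:x1]=m[y0:y1,x0:x1];return k
s,c=pickle.load(open("w1.pkl","rb"));Rw,o=wristpose(c,s);h=cv2.cvtColor(c["color"],cv2.COLOR_RGB2HSV)
v=int(h[100,300,2]);print(h[100,300],h[138,306:344:3].tolist())
m=cv2.inRange(h,(0,0,v-25),(180,30,255));rect(roi(m,255,405,60,210),.115,"cover",c,Rw,o)
m=255-cv2.inRange(h,(0,0,v-45),(180,60,255));rect(roi(m,308,340,115,162),.115,"slot",c,Rw,o)
s,c=pickle.load(open("w2.pkl","rb"));Rw,o=wristpose(c,s);h=cv2.cvtColor(c["color"],cv2.COLOR_RGB2HSV)
m=cv2.inRange(h,(8,70,110),(28,255,255));m=cv2.morphologyEx(m,cv2.MORPH_CLOSE,np.ones((9,9)));rect(roi(m,225,300,80,200),.05,"block",c,Rw,o)
m=cv2.inRange(h,(3,200,60),(17,255,255));k=rect(roi(m,225,300,150,200),.125,"blade",c,Rw,o)
print(cv2.boundingRect(k));b=[.4116,.2853]
for z in(.05,.125):print(proj(c,[*b,z],Rw,o))
cv2.imwrite("pics/c2.png",np.hstack([cv2.resize(c["color"][80:200,215:315,::-1],(400,480),interpolation=0)]))
s,c=pickle.load(open("w1.pkl","rb"));cv2.imwrite("pics/c2.png",np.hstack([cv2.imread("pics/c2.png"),cv2.resize(c["color"][90:190,280:360,::-1],(384,480),interpolation=0)]))
E
```

```text
[ 42   6 219] [[45, 5, 220], [50, 3, 226], [45, 4, 229], [16, 41, 154], [20, 182, 224], [21, 179, 226], [21, 180, 228], [20, 185, 172], [150, 3, 87], [42, 6, 207], [36, 6, 211], [45, 7, 211], [45, 5, 220]]
cover [329.9 135.3] [132.3 134.4] c [0.546  0.0711] L [0.1283 0.1208] ang [93.21, 3.56]
slot [322.5 137.9] [18.5 32.9] c [0.5384 0.0719] L [0.0314 0.0178] ang [92.63, 0.06]
block [262.5 141. ] [106.  53.] c [0.4081 0.314 ] L [0.0606 0.1273] ang [6.61, -81.88]
blade [263.  176.5] [31. 12.] c [0.4115 0.2922] L [0.0116 0.0313] ang [6.63, -83.07]
(257, 161, 13, 32)
(np.float64(262.6800266357154), np.float64(167.36892526083912))
(np.float64(262.288212364616), np.float64(183.5510075831656))
```

View pics/c2.png

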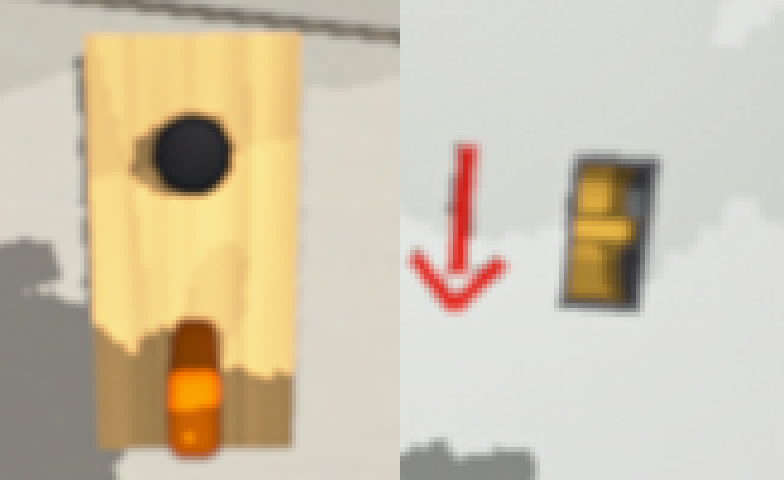

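Crop: the handle runs from the lower edge at row ~160 to the top far edge at row ~193.5, with its centre at column ~263. The slot's centre is at (323,138), and the tooth stands in its middle.

```bash
python3 - <<'E'
from h import *
s,c=pickle.load(open("w2.pkl","rb"));Rw,o=wristpose(c,s)
a=.119;yv=np.array([-np.sin(a),np.cos(a)])
print(cast(c,263.2,159.8,.05,Rw,o)[:2]-.012*yv, cast(c,263.2,193.5,.125,Rw,o)[:2]+.012*yv)
t=np.array([.4116,.2850])-s["position"][:2];y=s["tcp_rot"][2];print(s["position"],y,"tool x,y units",(t@[np.cos(y),np.sin(y)])/.025,(t@[np.sin(y),-np.cos(y)])/.025)
E
```

```text
[0.41257746 0.28289841] [0.41225055 0.2870801 ]
[0.41330343 0.28501437 0.27329569] 1.68666376359831 tool x,y units 0.007306383841554306 -0.06774694795062017
```

```bash

python3 -m crank '{"dp":[[0,-0.045,0.8],[0,0,0.8],[0,0,0.8],[0,0,0.8],[0,0,0.8],[0,0,0.8],[0,0,0.8],[0,0,0.8]],"twist":[[0,0,-0.14],[0,0,0],[0,0,0],[0,0,0],[0,0,0],[0,0,0],[0,0,0],[0,0,0]]}'
python3 -m crank '{"dp":[[0,0,0.6],[0,0,0.5],[0,0,0.3],[0,0,0],[0,0,0],[0,0,0],[0,0,0],[0,0,0]],"twist":[[0,0,0],[0,0,0],[0,0,0],[0,0,0],[0,0,0],[0,0,0],[0,0,0],[0,0,0]]}'
python3 -m crank '{"dp":[[0,0,0],[0,0,0],[0,0,0],[0,0,0],[0,0,0],[0,0,0],[0,0,0],[0,0,0]],"twist":[[0,0,0],[0,0,0],[0,0,0],[0,0,0],[0,0,0],[0,0,0],[0,0,0],[0,0,0]]}' -1
```

```text
time: 5.58
position: [0.412, 0.2854, 0.1126]
tcp_rot: [3.141, -0.0, 1.69]
ft_force: [-0.3, 0.5, 0.6]
opening: 0.0852
grasp_force: 0.0
time: 6.25
position: [0.4123, 0.2862, 0.0794]
tcp_rot: [3.14, -0.001, 1.691]
ft_force: [0.9, -0.1, -0.6]
opening: 0.0854
grasp_force: 0.0
time: 6.92
position: [0.4117, 0.286, 0.0785]
tcp_rot: [3.141, -0.0, 1.691]
ft_force: [-0.1, 0.5, 0.2]
opening: 0.0137
grasp_force: 58.6
```

```bash

python3 -m crank '{"dp":[[0,0,-0.4],[0,0,-0.7],[0,0,-0.8],[0,0,-0.8],[0,0,-0.8],[0,0,-0.8],[0,0,-0.8],[0,0,-0.5]],"twist":[[0,0,0],[0,0,0],[0,0,0],[0,0,0],[0,0,0],[0,0,0],[0,0,0],[0,0,3.3]]}'
python3 -m crank '{"dp":[[-0.4,0.2,0],[-0.9,0.45,0],[-0.9,0.45,0],[-0.9,0.5,0],[-0.9,0.5,0],[-0.9,0.5,0],[-0.9,0.5,0],[-0.9,0.5,0]],"twist":[[0,0,0],[0,0,0],[0,0,0],[0,0,0],[0,0,0],[0,0,0],[0,0,0],[0,0,0]]}'
python3 -m crank '{"dp":[[-0.9,0.5,0],[-0.6,0.3,0],[-0.3,0.12,0],[0,0,0],[0,0,0],[0,0,0],[0,0,0],[0,0,0]],"twist":[[0,0,0],[0,0,0],[0,0,0],[0,0,0],[0,0,0],[0,0,0],[0,0,0],[0,0,0]]}'
python3 snap.py w3; python3 - <<'E'
from h import *; from cell import manip
for n in("side","top"):
    c=manip.camera(n);pickle.dump(c,open(n+"3.pkl","wb"))
    s=manip.state();p=s["position"]
    u=proj(c,[.5385,.072,.115]);t=proj(c,[p[0],p[1],p[2]-.0655]);print(n,"slot",u,"tip",t)
    if n=="side": a=cv2.resize(c["color"][130:230,190:290,::-1],(400,400),interpolation=cv2.INTER_CUBIC)
b=cv2.imread("pics/w3.png")
s,c=pickle.load(open("w3.pkl","rb"));Rw,o=wristpose(c,s);p=s["position"];print("wrist slot",proj(c,[.5385,.072,.115],Rw,o),"tip",proj(c,[p[0],p[1],p[2]-.0655],Rw,o),p)
cv2.imwrite("pics/v3.png",np.hstack([a,cv2.resize(b[100:320,146:366],(400,400))]))
E
```

```text
time: 7.58
position: [0.4121, 0.2862, 0.2212]
tcp_rot: [3.139, -0.001, 1.633]
ft_force: [0.8, 0.9, -0.3]
opening: 0.0136
grasp_force: 58.7
time: 8.25
position: [0.5119, 0.1224, 0.2172]
tcp_rot: [-3.14, 0.0, 1.634]
ft_force: [0.7, -0.3, -0.7]
opening: 0.0132
grasp_force: 58.7
time: 8.92
position: [0.5372, 0.0818, 0.2183]
tcp_rot: [-3.141, -0.0, 1.635]
ft_force: [0.5, -0.3, -0.2]
opening: 0.0129
grasp_force: 58.7
[0.5371998  0.08176294 0.21829639] [-3.14145079e+00 -1.37810755e-04  1.63486088e+00] 0.004901594426029956
side slot (np.float64(239.11467518936868), np.float64(192.5287587108264)) tip (np.float64(242.08980673762383), np.float64(179.18588322980395))
top slot (np.float64(271.01655727553896), np.float64(196.51511038168366)) tip (np.float64(267.66545494223715), np.float64(196.1105911512205))
wrist slot (np.float64(264.7266763224145), np.float64(209.57147992748077)) tip (np.float64(263.8717627059071), np.float64(215.53918386332373)) [0.5371998  0.08176294 0.21829639]
```

View pics/v3.png

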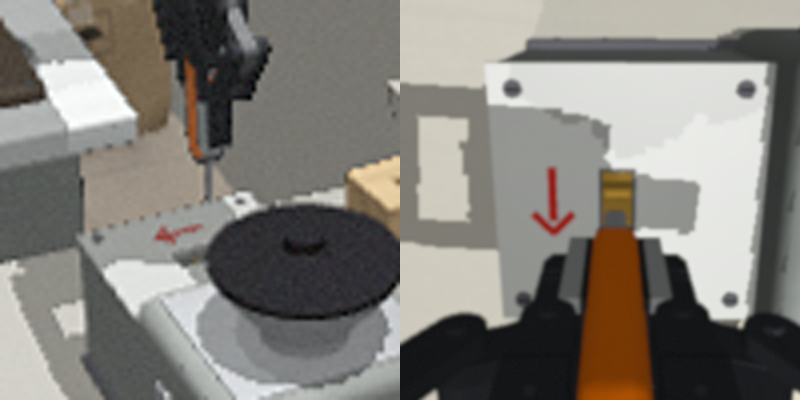

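The tip appears where predicted in the side view, at (242,180), and in the wrist view, at (264,216). I'll lower it into the left gap.

```bash

python3 -m crank '{"dp":[[0,0.03,0.25],[0,0,0.25],[0,0,0.25],[0,0,0.25],[0,0,0.2],[0,0,0.1],[0,0,0],[0,0,0]],"twist":[[0,0,0],[0,0,0],[0,0,0],[0,0,0],[0,0,0],[0,0,0],[0,0,0],[0,0,0]]}'
python3 -m crank '{"dp":[[0,0,0.2],[0,0,0.2],[0,0,0.2],[0,0,0.2],[0,0,0],[0,0,0],[0,0,0],[0,0,0]],"twist":[[0,0,0],[0,0,0],[0,0,0],[0,0,0],[0,0,0],[0,0,0],[0,0,0],[0,0,0]]}'
```

```text
time: 9.73
position: [0.5384, 0.0809, 0.1856]
tcp_rot: [-3.141, -0.0, 1.633]
ft_force: [-0.6, -0.4, -1.8]
opening: 0.0132
grasp_force: 58.7
time: 10.4
position: [0.5387, 0.081, 0.1661]
tcp_rot: [3.141, 0.0, 1.633]
ft_force: [-0.3, -0.0, -0.4]
opening: 0.0133
grasp_force: 58.7
```

```bash

python3 -m crank '{"dp":[[-0.1,0,0],[-0.1,0,0],[-0.06,0,0],[0,0,0],[0,0,0],[0,0,0],[0,0,0],[0,0,0]],"twist":[[0,0,0],[0,0,0],[0,0,0],[0,0,0],[0,0,0],[0,0,0],[0,0,0],[0,0,0]]}'
python3 -m crank '{"dp":[[-0.02,0,0],[-0.02,0,0],[0,0,0],[0,0,0],[0,0,0],[0,0,0],[0,0,0],[0,0,0]],"twist":[[0,0,0],[0,0,0],[0,0,0],[0,0,0],[0,0,0],[0,0,0],[0,0,0],[0,0,0]]}'
python3 -m crank '{"dp":[[-0.07,0,0],[-0.07,0,0],[-0.07,0,0],[-0.07,0,0],[-0.07,0,0],[-0.07,0,0],[0,0,0],[0,0,0]],"twist":[[0,0,0],[0,0,0],[0,0,0],[0,0,0],[0,0,0],[0,0,0],[0,0,0],[0,0,0]]}'
```

```text
time: 11.07
position: [0.539, 0.0745, 0.1661]
tcp_rot: [3.141, 0.0, 1.633]
ft_force: [-0.6, 3.0, 0.6]
opening: 0.0135
grasp_force: 59.0
time: 11.73
position: [0.5389, 0.0734, 0.1657]
tcp_rot: [-3.141, 0.0, 1.633]
ft_force: [0.8, 1.2, -0.3]
opening: 0.0132
grasp_force: 59.0
time: 12.4
position: [0.5395, 0.0627, 0.1658]
tcp_rot: [-3.141, 0.0, 1.633]
ft_force: [0.2, 0.2, -0.8]
opening: 0.0131
grasp_force: 58.7
```

```bash

python3 -m crank '{"dp":[[0,0,-0.2],[0,0,-0.3],[0,0,-0.1],[0.2,0,0],[0.3,0,0],[0.22,0,0],[0,0,0],[0,0,0]],"twist":[[0,0,0],[0,0,0],[0,0,0],[0,0,0],[0,0,0],[0,0,0],[0,0,0],[0,0,0]]}'
python3 -m crank '{"dp":[[0,0,0.2],[0,0,0.3],[0,0,0.1],[0,0,0],[-0.1,0,0],[-0.06,0,0],[0,0,0],[0,0,0]],"twist":[[0,0,0],[0,0,0],[0,0,0],[0,0,0],[0,0,0],[0,0,0],[0,0,0],[0,0,0]]}'
python3 -m crank '{"dp":[[-0.06,0,0],[0,0,0],[0,0,0],[0,0,0],[0,0,0],[0,0,0],[0,0,0],[0,0,0]],"twist":[[0,0,0],[0,0,0],[0,0,0],[0,0,0],[0,0,0],[0,0,0],[0,0,0],[0,0,0]]}'
python3 -m crank '{"dp":[[-0.06,0,0],[0,0,0],[0,0,0],[0,0,0],[0,0,0],[0,0,0],[0,0,0],[0,0,0]],"twist":[[0,0,0],[0,0,0],[0,0,0],[0,0,0],[0,0,0],[0,0,0],[0,0,0],[0,0,0]]}'
python3 -m crank '{"dp":[[-0.06,0,0],[0,0,0],[0,0,0],[0,0,0],[0,0,0],[0,0,0],[0,0,0],[0,0,0]],"twist":[[0,0,0],[0,0,0],[0,0,0],[0,0,0],[0,0,0],[0,0,0],[0,0,0],[0,0,0]]}'
```

```text
time: 13.07
position: [0.5381, 0.0816, 0.1805]
tcp_rot: [-3.141, 0.0, 1.635]
ft_force: [0.2, -0.1, -0.1]
opening: 0.0133
grasp_force: 58.7
time: 13.73
position: [0.5385, 0.0773, 0.1656]
tcp_rot: [-3.141, -0.001, 1.633]
ft_force: [0.3, 2.9, -3.2]
opening: 0.0133
grasp_force: 58.5
time: 14.4
position: [0.5386, 0.0754, 0.1657]
tcp_rot: [-3.141, -0.0, 1.633]
ft_force: [-0.9, 2.8, -2.8]
opening: 0.0137
grasp_force: 58.5
time: 15.07
position: [0.539, 0.0739, 0.166]
tcp_rot: [3.141, 0.0, 1.633]
ft_force: [-1.3, 1.3, -2.1]
opening: 0.0132
grasp_force: 58.6
time: 15.73
position: [0.5391, 0.0724, 0.1659]
tcp_rot: [3.141, 0.0, 1.633]
ft_force: [-0.3, 0.9, -2.2]
opening: 0.0136
grasp_force: 58.6
```

```bash
python3 snap.py w4; python3 - <<'E'
from h import *; from cell import manip
c=manip.camera("side")
a=cv2.resize(c["color"][140:220,200:280,::-1],(400,400),interpolation=cv2.INTER_CUBIC)
s,w=pickle.load(open("w4.pkl","rb"));b=w["color"][:,:,::-1]
Rw,o=wristpose(w,s);p=s["position"];print("slot side",proj(c,[.5385,.072,.115]),"wrist",proj(w,[.5385,.072,.115],Rw,o),"tip side",proj(c,[p[0],p[1],p[2]-.0655]),"handle bottom side",proj(c,[p[0],p[1],p[2]-.0285]))
cv2.imwrite("pics/v4.png",np.hstack([a,cv2.resize(b[150:250,216:316],(400,400),interpolation=cv2.INTER_CUBIC)]))
E
```

```text
[0.53909448 0.07236926 0.1659411 ] [3.14118672e+00 2.62016846e-04 1.63334291e+00] 0.002510688898609613
slot side (np.float64(239.11467518936868), np.float64(192.5287587108264)) wrist (np.float64(262.86668589936755), np.float64(224.26728015995923)) tip side (np.float64(239.46899150444267), np.float64(197.2346191092662)) handle bottom side (np.float64(239.1100868528647), np.float64(185.36335260390877))
```

View pics/v4.png

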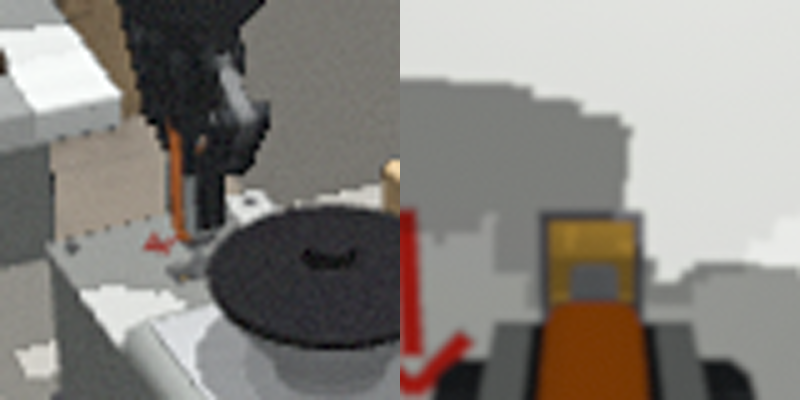

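The views show the blade upright in the middle of the slot, at about (593,280), with the tooth ahead of it hidden. I'll finish tooth 2.

```bash

python3 -m crank '{"dp":[[-0.06,0,0],[-0.06,0,0],[0,0,0],[0,0,0],[0,0,0],[0,0,0],[0,0,0],[0,0,0]],"twist":[[0,0,0],[0,0,0],[0,0,0],[0,0,0],[0,0,0],[0,0,0],[0,0,0],[0,0,0]]}'
python3 -m crank '{"dp":[[-0.07,0,0],[-0.07,0,0],[-0.07,0,0],[-0.05,0,0],[0,0,0],[0,0,0],[0,0,0],[0,0,0]],"twist":[[0,0,0],[0,0,0],[0,0,0],[0,0,0],[0,0,0],[0,0,0],[0,0,0],[0,0,0]]}'
python3 -m crank '{"dp":[[0,0,-0.2],[0,0,-0.3],[0,0,-0.3],[0,0,-0.3],[0.2,0,0],[0.3,0,0],[0.22,0,0],[0,0,0]],"twist":[[0,0,0],[0,0,0],[0,0,0],[0,0,0],[0,0,0],[0,0,0],[0,0,0],[0,0,0]]}'
python3 snap.py w5; python3 - <<'E'
from h import *
s,w=pickle.load(open("w5.pkl","rb"));b=w["color"][:,:,::-1];Rw,o=wristpose(w,s)
s1,w1=pickle.load(open("w3.pkl","rb"))
cv2.imwrite("pics/v5.png",np.hstack([cv2.resize(x["color"][170:240,226:306,::-1],(400,350),interpolation=cv2.INTER_CUBIC) for x in(w1,w)]))
E
```

```text
time: 16.5
position: [0.5393, 0.0694, 0.166]
tcp_rot: [3.141, 0.0, 1.633]
ft_force: [0.4, 0.4, 0.0]
opening: 0.0136
grasp_force: 58.6
time: 17.17
position: [0.5396, 0.063, 0.1658]
tcp_rot: [3.142, 0.0, 1.633]
ft_force: [0.9, 0.1, -0.3]
opening: 0.0132
grasp_force: 58.6
time: 17.83
position: [0.5379, 0.0823, 0.1929]
tcp_rot: [-3.141, -0.001, 1.635]
ft_force: [-1.5, -0.1, -0.9]
opening: 0.0131
grasp_force: 58.6
[0.53790256 0.08225287 0.19287467] [-3.14065606e+00 -5.55950174e-04  1.63465455e+00] 0.017641209926237446
```

View pics/v5.png

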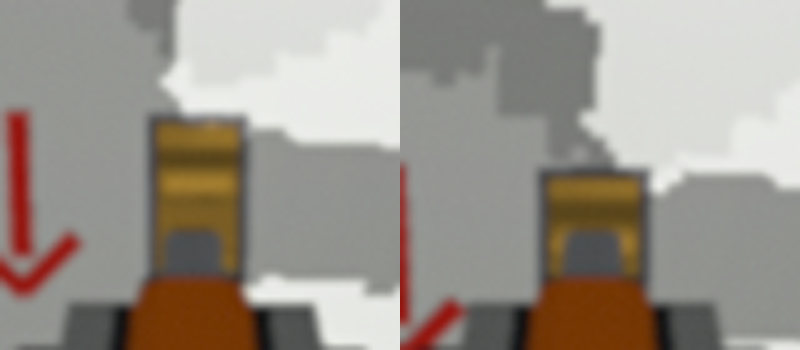

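The slot is back in a click with the teeth as at the start. For the third tooth I'll probe in small steps.

```bash

python3 -m crank '{"dp":[[0,0,0.3],[0,0,0.3],[0,0,0.3],[0,0,0.2],[-0.08,0,0],[-0.08,0,0],[-0.06,0,0],[0,0,0]],"twist":[[0,0,0],[0,0,0],[0,0,0],[0,0,0],[0,0,0],[0,0,0],[0,0,0],[0,0,0]]}'
python3 -m crank '{"dp":[[-0.04,0,0],[0,0,0],[0,0,0],[0,0,0],[0,0,0],[0,0,0],[0,0,0],[0,0,0]],"twist":[[0,0,0],[0,0,0],[0,0,0],[0,0,0],[0,0,0],[0,0,0],[0,0,0],[0,0,0]]}'
python3 -m crank '{"dp":[[-0.03,0,0],[0,0,0],[0,0,0],[0,0,0],[0,0,0],[0,0,0],[0,0,0],[0,0,0]],"twist":[[0,0,0],[0,0,0],[0,0,0],[0,0,0],[0,0,0],[0,0,0],[0,0,0],[0,0,0]]}'
```

```text
time: 18.55
position: [0.5383, 0.0759, 0.1653]
tcp_rot: [-3.14, -0.002, 1.633]
ft_force: [-1.3, 3.1, -2.9]
opening: 0.0135
grasp_force: 58.4
time: 19.22
position: [0.5389, 0.0744, 0.1661]
tcp_rot: [3.141, 0.0, 1.633]
ft_force: [-0.0, 1.9, -1.5]
opening: 0.0132
grasp_force: 58.6
time: 19.88
position: [0.539, 0.0736, 0.166]
tcp_rot: [3.141, 0.0, 1.633]
ft_force: [-1.4, 1.8, -1.5]
opening: 0.0134
grasp_force: 58.7
```

```bash

python3 -m crank '{"dp":[[-0.03,0,0],[0,0,0],[0,0,0],[0,0,0],[0,0,0],[0,0,0],[0,0,0],[0,0,0]],"twist":[[0,0,0],[0,0,0],[0,0,0],[0,0,0],[0,0,0],[0,0,0],[0,0,0],[0,0,0]]}'
python3 -m crank '{"dp":[[-0.03,0,0],[0,0,0],[0,0,0],[0,0,0],[0,0,0],[0,0,0],[0,0,0],[0,0,0]],"twist":[[0,0,0],[0,0,0],[0,0,0],[0,0,0],[0,0,0],[0,0,0],[0,0,0],[0,0,0]]}'
```

```text
time: 20.55
position: [0.539, 0.0729, 0.1659]
tcp_rot: [3.141, 0.0, 1.633]
ft_force: [-0.1, 1.8, -0.8]
opening: 0.0132
grasp_force: 58.8
time: 21.22
position: [0.5391, 0.0721, 0.1659]
tcp_rot: [3.141, 0.0, 1.633]
ft_force: [-0.3, 0.7, -0.7]
opening: 0.0134
grasp_force: 58.8
```

No stop here, so it's a normal click. I'll finish tooth 3, return and probe tooth 4.

```bash

python3 -m crank '{"dp":[[-0.07,0,0],[-0.07,0,0],[-0.07,0,0],[-0.07,0,0],[-0.06,0,0],[-0.03,0,0],[0,0,0],[0,0,0]],"twist":[[0,0,0],[0,0,0],[0,0,0],[0,0,0],[0,0,0],[0,0,0],[0,0,0],[0,0,0]]}'
python3 -m crank '{"dp":[[0,0,-0.2],[0,0,-0.3],[0,0,-0.1],[0.2,0,0],[0.3,0,0],[0.22,0,0],[0,0,0],[0,0,0]],"twist":[[0,0,0],[0,0,0],[0,0,0],[0,0,0],[0,0,0],[0,0,0],[0,0,0],[0,0,0]]}'
python3 -m crank '{"dp":[[0,0,0.2],[0,0,0.3],[0,0,0.1],[0,0,0],[-0.1,0,0],[-0.06,0,0],[-0.04,0,0],[0,0,0]],"twist":[[0,0,0],[0,0,0],[0,0,0],[0,0,0],[0,0,0],[0,0,0],[0,0,0],[0,0,0]]}'
python3 -m crank '{"dp":[[-0.03,0,0],[-0.03,0,0],[0,0,0],[0,0,0],[0,0,0],[0,0,0],[0,0,0],[0,0,0]],"twist":[[0,0,0],[0,0,0],[0,0,0],[0,0,0],[0,0,0],[0,0,0],[0,0,0],[0,0,0]]}'
```

```text
time: 21.88
position: [0.5397, 0.0628, 0.1659]
tcp_rot: [3.141, 0.0, 1.633]
ft_force: [-0.9, -0.9, -0.8]
opening: 0.0133
grasp_force: 58.7
time: 22.55
position: [0.5381, 0.0816, 0.1805]
tcp_rot: [-3.141, 0.0, 1.635]
ft_force: [0.1, -0.0, -0.5]
opening: 0.013
grasp_force: 58.7
time: 23.22
position: [0.5385, 0.0766, 0.1656]
tcp_rot: [-3.141, -0.002, 1.632]
ft_force: [-0.7, 3.3, -2.7]
opening: 0.0132
grasp_force: 58.5
time: 23.88
position: [0.5388, 0.0743, 0.1658]
tcp_rot: [-3.141, 0.0, 1.633]
ft_force: [-0.3, 2.3, -1.8]
opening: 0.0132
grasp_force: 58.5
```

```bash

python3 -m crank '{"dp":[[-0.03,0,0],[0,0,0],[0,0,0],[0,0,0],[0,0,0],[0,0,0],[0,0,0],[0,0,0]],"twist":[[0,0,0],[0,0,0],[0,0,0],[0,0,0],[0,0,0],[0,0,0],[0,0,0],[0,0,0]]}'
python3 -m crank '{"dp":[[-0.03,0,0],[0,0,0],[0,0,0],[0,0,0],[0,0,0],[0,0,0],[0,0,0],[0,0,0]],"twist":[[0,0,0],[0,0,0],[0,0,0],[0,0,0],[0,0,0],[0,0,0],[0,0,0],[0,0,0]]}'
```

```text
time: 24.55
position: [0.5389, 0.0737, 0.1659]
tcp_rot: [3.142, 0.0, 1.633]
ft_force: [-1.0, 2.4, -1.8]
opening: 0.0134
grasp_force: 58.5
time: 25.22
position: [0.539, 0.0729, 0.1659]
tcp_rot: [3.141, 0.0, 1.633]
ft_force: [-0.5, 1.7, -1.7]
opening: 0.0134
grasp_force: 58.5
```

```bash

python3 -m crank '{"dp":[[-0.03,0,0],[-0.03,0,0],[0,0,0],[0,0,0],[0,0,0],[0,0,0],[0,0,0],[0,0,0]],"twist":[[0,0,0],[0,0,0],[0,0,0],[0,0,0],[0,0,0],[0,0,0],[0,0,0],[0,0,0]]}'
python3 -m crank '{"dp":[[-0.07,0,0],[-0.07,0,0],[-0.07,0,0],[-0.07,0,0],[-0.055,0,0],[0,0,0],[0,0,0],[0,0,0]],"twist":[[0,0,0],[0,0,0],[0,0,0],[0,0,0],[0,0,0],[0,0,0],[0,0,0],[0,0,0]]}'
python3 -m crank '{"dp":[[0,0,-0.2],[0,0,-0.3],[0,0,-0.1],[0.2,0,0],[0.3,0,0],[0.22,0,0],[0,0,0],[0,0,0]],"twist":[[0,0,0],[0,0,0],[0,0,0],[0,0,0],[0,0,0],[0,0,0],[0,0,0],[0,0,0]]}'
python3 -m crank '{"dp":[[0,0,0.2],[0,0,0.3],[0,0,0.1],[0,0,0],[-0.1,0,0],[-0.06,0,0],[-0.02,0,0],[0,0,0]],"twist":[[0,0,0],[0,0,0],[0,0,0],[0,0,0],[0,0,0],[0,0,0],[0,0,0],[0,0,0]]}'
python3 -m crank '{"dp":[[-0.02,0,0],[-0.02,0,0],[0,0,0],[0,0,0],[0,0,0],[0,0,0],[0,0,0],[0,0,0]],"twist":[[0,0,0],[0,0,0],[0,0,0],[0,0,0],[0,0,0],[0,0,0],[0,0,0],[0,0,0]]}'
```

```text
time: 25.88
position: [0.5392, 0.0713, 0.166]
tcp_rot: [3.141, 0.0, 1.633]
ft_force: [-0.8, 0.7, -0.9]
opening: 0.0134
grasp_force: 58.6
time: 26.55
position: [0.5396, 0.063, 0.1659]
tcp_rot: [3.141, 0.0, 1.633]
ft_force: [-0.5, 0.5, -1.4]
opening: 0.0137
grasp_force: 58.6
time: 27.22
position: [0.5381, 0.0817, 0.1805]
tcp_rot: [-3.141, 0.0, 1.634]
ft_force: [-0.6, -0.4, 0.2]
opening: 0.0136
grasp_force: 58.6
time: 27.88
position: [0.5385, 0.0772, 0.1656]
tcp_rot: [-3.141, -0.002, 1.632]
ft_force: [0.2, 3.5, -2.9]
opening: 0.0132
grasp_force: 58.5
time: 28.55
position: [0.5387, 0.0755, 0.1658]
tcp_rot: [-3.141, 0.0, 1.633]
ft_force: [-0.8, 3.3, -3.3]
opening: 0.0131
grasp_force: 58.5
```

```bash

python3 -m crank '{"dp":[[-0.03,0,0],[0,0,0],[0,0,0],[0,0,0],[0,0,0],[0,0,0],[0,0,0],[0,0,0]],"twist":[[0,0,0],[0,0,0],[0,0,0],[0,0,0],[0,0,0],[0,0,0],[0,0,0],[0,0,0]]}'
python3 -m crank '{"dp":[[-0.03,0,0],[0,0,0],[0,0,0],[0,0,0],[0,0,0],[0,0,0],[0,0,0],[0,0,0]],"twist":[[0,0,0],[0,0,0],[0,0,0],[0,0,0],[0,0,0],[0,0,0],[0,0,0],[0,0,0]]}'
```

```text
time: 29.22
position: [0.5388, 0.0747, 0.1659]
tcp_rot: [3.142, 0.0, 1.633]
ft_force: [-0.7, 2.0, -2.8]
opening: 0.0133
grasp_force: 58.5
time: 29.88
position: [0.5389, 0.0743, 0.1659]
tcp_rot: [3.142, -0.0, 1.633]
ft_force: [-1.1, 4.7, -1.2]
opening: 0.0132
grasp_force: 58.6
```

Force is rising at 0.0743, which points to the stop. I'll press a little more.

```bash

python3 -m crank '{"dp":[[-0.02,0,0],[0,0,0],[0,0,0],[0,0,0],[0,0,0],[0,0,0],[0,0,0],[0,0,0]],"twist":[[0,0,0],[0,0,0],[0,0,0],[0,0,0],[0,0,0],[0,0,0],[0,0,0],[0,0,0]]}'
```

```text
time: 30.55
position: [0.5388, 0.0741, 0.1659]
tcp_rot: [3.142, -0.001, 1.633]
ft_force: [-1.1, 6.1, -0.9]
opening: 0.0132
grasp_force: 58.6
```

```bash

python3 -m crank '{"dp":[[-0.03,0,0],[0,0,0],[0,0,0],[0,0,0],[0,0,0],[0,0,0],[0,0,0],[0,0,0]],"twist":[[0,0,0],[0,0,0],[0,0,0],[0,0,0],[0,0,0],[0,0,0],[0,0,0],[0,0,0]]}'
```

```text
time: 31.22
position: [0.5388, 0.0739, 0.1658]
tcp_rot: [3.142, -0.003, 1.633]
ft_force: [-0.8, 7.6, -2.4]
opening: 0.0131
grasp_force: 58.6
```

```bash

python3 -m crank '{"dp":[[-0.02,0,0],[-0.02,0,0],[0,0,0],[0,0,0],[0,0,0],[0,0,0],[0,0,0],[0,0,0]],"twist":[[0,0,0],[0,0,0],[0,0,0],[0,0,0],[0,0,0],[0,0,0],[0,0,0],[0,0,0]]}'
```

```text
time: 31.88
position: [0.5388, 0.0736, 0.1659]
tcp_rot: [3.142, -0.005, 1.632]
ft_force: [-0.9, 8.9, -1.2]
opening: 0.0133
grasp_force: 58.6
```

```bash

python3 -m crank '{"dp":[[-0.025,0,0],[-0.02,0,0],[0,0,0],[0,0,0],[0,0,0],[0,0,0],[0,0,0],[0,0,0]],"twist":[[0,0,0],[0,0,0],[0,0,0],[0,0,0],[0,0,0],[0,0,0],[0,0,0],[0,0,0]]}'
python3 - <<'E'
from cell import manip
for i in range(3): manip.camera("side");print(manip.state()["ft_force"].round(1))
E
```

```text
time: 32.55
position: [0.5389, 0.073, 0.1659]
tcp_rot: [3.141, -0.006, 1.632]
ft_force: [0.0, 10.3, -1.8]
opening: 0.0134
grasp_force: 58.6
[-0.4 10.3 -1. ]
[-0.4 10.3 -1.5]
[-1.  10.9 -1.5]
```

Holding steady at about 10.5 N. One more hold, then release, lift and check the blade's tilt.

```bash

python3 -m crank '{"dp":[[0,0,0],[0,0,0],[0,0,0],[0,0,0],[0,0,0],[0,0,0],[0,0,0],[0,0,0]],"twist":[[0,0,0],[0,0,0],[0,0,0],[0,0,0],[0,0,0],[0,0,0],[0,0,0],[0,0,0]]}'
python3 -m crank '{"dp":[[0.06,0,0],[0.1,0,0],[0.1,0,0],[0.12,0,0],[0,0,0],[0,0,-0.4],[0,0,-0.7],[0,0,-0.3]],"twist":[[0,0,0],[0,0,0],[0,0,0],[0,0,0],[0,0,0],[0,0,0],[0,0,0],[0,0,0]]}'
python3 -m crank '{"dp":[[0,0,-0.5],[0,0,-0.3],[0,0,0],[0,0,0],[0,0,0],[0,0,0],[0,0,0],[0,0,0]],"twist":[[0,0,0],[0,0,0],[0,0,0],[0,0,0],[0,0,0],[0,0,0],[0,0,0],[0,0,0]]}'
python3 snap.py w6; python3 - <<'E'
from h import *; from cell import manip
c=manip.camera("side");c0=pickle.load(open("side3.pkl","rb"));p=manip.state()["position"]
print("tip side",proj(c,[p[0],p[1],p[2]-.0655]))
s,w=pickle.load(open("w6.pkl","rb"));s3,w3=pickle.load(open("w3.pkl","rb"))
A=[cv2.resize(x["color"][140:200,215:275,::-1],(300,300),interpolation=cv2.INTER_CUBIC) for x in(c0,c)]
B=[cv2.resize(x["color"][160:240,223:303,::-1],(300,300),interpolation=cv2.INTER_CUBIC) for x in(w3,w)]
cv2.imwrite("pics/v6.png",np.vstack([np.hstack(A),np.hstack(B)]))
E
```

```text
time: 33.37
position: [0.5389, 0.073, 0.1659]
tcp_rot: [3.141, -0.006, 1.632]
ft_force: [-0.2, 10.5, -1.1]
opening: 0.0133
grasp_force: 58.6
time: 34.03
position: [0.5399, 0.0796, 0.2038]
tcp_rot: [3.137, 0.001, 1.633]
ft_force: [0.3, -0.1, -0.4]
opening: 0.0134
grasp_force: 58.6
time: 34.7
position: [0.5381, 0.0802, 0.2201]
tcp_rot: [-3.14, -0.0, 1.633]
ft_force: [-0.9, -0.6, -1.6]
opening: 0.0134
grasp_force: 58.6
[0.53812372 0.08020045 0.22008132] [-3.14020580e+00 -1.04159332e-04  1.63329608e+00] 0.0033816497996845083
tip side (np.float64(241.69530756086263), np.float64(178.82260581632104))
```

View pics/v6.png

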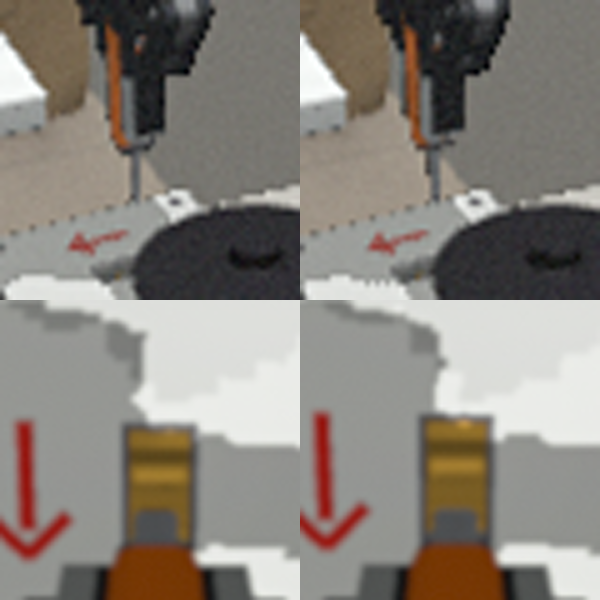

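The blade tip has shifted only about 1 mm and the wheel is back in a click. Now to the right gap, to back off one tooth.

```bash

python3 -m crank '{"dp":[[-0.2,0,0],[-0.3,0,0],[-0.23,0,0],[0,0,0.4],[0,0,0.5],[0,0,0.3],[0,0,0],[0,0,0]],"twist":[[0,0,0],[0,0,0],[0,0,0],[0,0,0],[0,0,0],[0,0,0],[0,0,0],[0,0,0]]}'
python3 -m crank '{"dp":[[0,0,0.2],[0,0,0.3],[0,0,0.3],[0,0,0.17],[0,0,0],[0,0,0],[0,0,0],[0,0,0]],"twist":[[0,0,0],[0,0,0],[0,0,0],[0,0,0],[0,0,0],[0,0,0],[0,0,0],[0,0,0]]}'
python3 -m crank '{"dp":[[0.07,0,0],[0.07,0,0],[0.07,0,0],[0.04,0,0],[0,0,0],[0,0,0],[0,0,0],[0,0,0]],"twist":[[0,0,0],[0,0,0],[0,0,0],[0,0,0],[0,0,0],[0,0,0],[0,0,0],[0,0,0]]}'
```

```text
time: 35.47
position: [0.5388, 0.0622, 0.1892]
tcp_rot: [-3.139, -0.0, 1.633]
ft_force: [-0.4, 0.2, -0.4]
opening: 0.013
grasp_force: 58.6
time: 36.13
position: [0.5399, 0.062, 0.167]
tcp_rot: [3.141, 0.0, 1.633]
ft_force: [0.0, -0.6, -1.2]
opening: 0.0134
grasp_force: 58.6
time: 36.8
position: [0.5394, 0.0679, 0.1668]
tcp_rot: [3.141, 0.001, 1.633]
ft_force: [-0.8, -2.9, 0.4]
opening: 0.0131
grasp_force: 58.7
```

```bash

python3 -m crank '{"dp":[[0.07,0,0],[0.07,0,0],[0.07,0,0],[0.07,0,0],[0.07,0,0],[0.07,0,0],[0.05,0,0],[0,0,0]],"twist":[[0,0,0],[0,0,0],[0,0,0],[0,0,0],[0,0,0],[0,0,0],[0,0,0],[0,0,0]]}'
python3 -m crank '{"dp":[[0,0,0],[0,0,0],[0,0,0],[0,0,0],[0,0,0],[0,0,-0.3],[0,0,-0.5],[0,0,-0.5]],"twist":[[0,0,0],[0,0,0],[0,0,0],[0,0,0],[0,0,0],[0,0,0],[0,0,0],[0,0,0]]}'
python3 -m crank '{"dp":[[0,0,-0.5],[0,0,-0.3],[0,0,0],[0,0,0],[0,0,0],[0,0,0],[0,0,0],[0,0,0]],"twist":[[0,0,0],[0,0,0],[0,0,0],[0,0,0],[0,0,0],[0,0,0],[0,0,0],[0,0,0]]}'
python3 snap.py w7; python3 - <<'E'
from h import *; from cell import manip
c=manip.camera("side");c0=pickle.load(open("side3.pkl","rb"));p=manip.state()["position"];print("tip side",proj(c,[p[0],p[1],p[2]-.0655]))
s,w=pickle.load(open("w7.pkl","rb"));s3,w3=pickle.load(open("w6.pkl","rb"))
A=[cv2.resize(x["color"][140:200,215:275,::-1],(300,300),interpolation=cv2.INTER_CUBIC) for x in(c0,c)]
B=[cv2.resize(x["color"][160:240,223:303,::-1],(300,300),interpolation=cv2.INTER_CUBIC) for x in(w3,w)]
cv2.imwrite("pics/v7.png",np.vstack([np.hstack(A),np.hstack(B)]))
E
```

```text
time: 37.47
position: [0.5381, 0.0807, 0.1663]
tcp_rot: [-3.141, -0.001, 1.634]
ft_force: [0.2, -0.2, -1.1]
opening: 0.0132
grasp_force: 58.7
time: 38.13
position: [0.5385, 0.0799, 0.2002]
tcp_rot: [-3.141, -0.0, 1.633]
ft_force: [0.5, -0.6, 0.1]
opening: 0.0131
grasp_force: 58.7
time: 38.8
position: [0.5381, 0.08, 0.2183]
tcp_rot: [-3.14, -0.0, 1.633]
ft_force: [0.5, -0.7, -0.7]
opening: 0.0134
grasp_force: 58.7
[0.53813792 0.07995808 0.21831841] [-3.14021304e+00 -1.80913799e-04  1.63325133e+00] 0.003249564334866825
tip side (np.float64(241.61769268083643), np.float64(179.43957463003002))
```

View pics/v7.png

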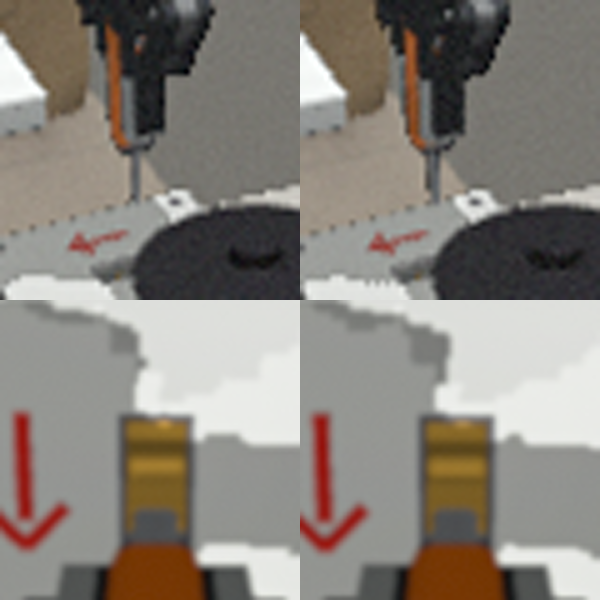

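The wheel is seated one click back and the blade is upright. I'll return it to above its well.

```bash

python3 -m crank '{"dp":[[0.4,-0.2,0],[0.9,-0.5,0],[0.9,-0.5,0],[0.9,-0.5,0],[0.9,-0.5,0],[0.9,-0.5,0],[0.9,-0.5,0],[0.9,-0.5,0]],"twist":[[0,0,0],[0,0,0],[0,0,0],[0,0,0],[0,0,0],[0,0,0],[0,0,0],[0,0,0]]}'
python3 -m crank '{"dp":[[0.9,-0.4,0],[0.6,-0.3,0],[0.32,-0.14,0],[0,0,0],[0,0,0],[0,0,0],[0,0,0],[0,0,0]],"twist":[[0,0,0],[0,0,0],[0,0,0],[0,0,-3.3],[0,0,0],[0,0,0],[0,0,0],[0,0,0]]}'
python3 - <<'E'
from h import *; from cell import manip
s=manip.state();p=s["position"];t=np.array([.4117,.2855])-p[:2];y=s["tcp_rot"][2];print(p,y,"units",(t@[np.cos(y),np.sin(y)])/.025,(t@[np.sin(y),-np.cos(y)])/.025,(p[2]-.0785)/.025)
E
```

```text
time: 39.57
position: [0.4343, 0.2428, 0.2191]
tcp_rot: [-3.142, -0.0, 1.633]
ft_force: [0.0, 0.0, 0.0]
opening: 0.0131
grasp_force: 58.7
time: 40.23
position: [0.4122, 0.2851, 0.2191]
tcp_rot: [3.142, 0.0, 1.689]
ft_force: [0.3, 0.2, 0.1]
opening: 0.0133
grasp_force: 58.7
[0.41215625 0.28507871 0.21907808] 1.68930076345819 units 0.018891072958589356 -0.016129713141069733 5.623123077267405
```

```bash

python3 -m crank '{"dp":[[0,0,0.6],[0,0,0.8],[0,0,0.8],[0,0,0.7],[0,0,0.5],[0,0,0.2],[0,0,0.2],[0,0,0.2]],"twist":[[0,0,0],[0,0,0],[0,0,0],[0,0,0],[0,0,0],[0,0,0],[0,0,0],[0,0,0]]}'
python3 -m crank '{"dp":[[0,0,0.2],[0,0,0.1],[0,0,0],[0,0,0],[0,0,0],[0,0,0],[0,0,0],[0,0,0]],"twist":[[0,0,0],[0,0,0],[0,0,0],[0,0,0],[0,0,0],[0,0,0],[0,0,0],[0,0,0]]}'
```

```text
time: 40.9
position: [0.4126, 0.2855, 0.1194]
tcp_rot: [3.14, -0.0, 1.69]
ft_force: [0.6, -1.3, -0.4]
opening: 0.0131
grasp_force: 58.7
time: 41.57
position: [0.412, 0.2855, 0.1119]
tcp_rot: [3.141, -0.0, 1.691]
ft_force: [0.2, 0.2, -1.4]
opening: 0.0129
grasp_force: 58.7
```

```bash

python3 -m crank '{"dp":[[0,0,0.2],[0,0,0.3],[0,0,0.3],[0,0,0.2],[0,0,0.15],[0,0,0.1],[0,0,0],[0,0,0]],"twist":[[0,0,0],[0,0,0],[0,0,0],[0,0,0],[0,0,0],[0,0,0],[0,0,0],[0,0,0]]}'
python3 -m crank '{"dp":[[0,0,0.05],[0,0,0],[0,0,0],[0,0,0],[0,0,0],[0,0,0],[0,0,0],[0,0,0]],"twist":[[0,0,0],[0,0,0],[0,0,0],[0,0,0],[0,0,0],[0,0,0],[0,0,0],[0,0,0]]}'
```

```text
time: 42.23
position: [0.4119, 0.2854, 0.0802]
tcp_rot: [-3.141, 0.0, 1.691]
ft_force: [-0.5, -0.1, 0.5]
opening: 0.0135
grasp_force: 58.7
time: 42.9
position: [0.4119, 0.2854, 0.0791]
tcp_rot: [3.142, -0.0, 1.691]
ft_force: [0.4, 0.7, -0.4]
opening: 0.0134
grasp_force: 58.7
```

```bash

python3 -m crank '{"dp":[[0,0,0],[0,0,0],[0,0,0],[0,0,0],[0,0,0],[0,0,0],[0,0,0],[0,0,0]],"twist":[[0,0,0],[0,0,0],[0,0,0],[0,0,0],[0,0,0],[0,0,0],[0,0,0],[0,0,0]]}' 1
python3 -m crank '{"dp":[[0,0,-0.3],[0,0,-0.5],[0,0,-0.8],[0,0,-0.9],[0,0,-0.9],[0,0,-0.9],[0,0,-0.9],[0,0,-0.9]],"twist":[[0,0,0],[0,0,0],[0,0,0],[0,0,0],[0,0,0],[0,0,0],[0,0,0],[0,0,0]]}'
python3 -m crank '{"dp":[[0,0,-0.9],[0,0,-0.75],[0,0,0],[0,0,0],[0,0,0],[0,0,0],[0,0,0],[0,0,0]],"twist":[[0,0,0],[0,0,0],[0,0,0],[0,0,0],[0,0,0],[0,0,0],[0,0,0],[0,0,0]]}'
python3 snap.py w8; python3 - <<'E'
from h import *
for n in("w2","w8"):
    s,c=pickle.load(open(n+".pkl","rb"));Rw,o=wristpose(c,s);h=cv2.cvtColor(c["color"],cv2.COLOR_RGB2HSV)
    m=cv2.inRange(h,(3,200,60),(17,255,255));m[:150]=0;m[205:]=0;m[:,:225]=0;m[:,300:]=0
    k=max(cv2.findContours(m,cv2.RETR_EXTERNAL,cv2.CHAIN_APPROX_NONE)[0],key=cv2.contourArea)
    x,y,w,hh=cv2.boundingRect(k);print(n,(x,y,w,hh),cv2.minAreaRect(k),s["position"].round(4))
    print(" low edge at .05",cast(c,x+w/2,y,.05,Rw,o)[:2].round(4)," top far edge at .125",cast(c,x+w/2,y+hh,.125,Rw,o)[:2].round(4))
E
```

```text
time: 43.57
position: [0.4119, 0.2854, 0.0791]
tcp_rot: [3.142, 0.0, 1.691]
ft_force: [0.3, -0.1, 0.4]
opening: 0.0856
grasp_force: 0.0
time: 44.23
position: [0.4117, 0.2854, 0.2334]
tcp_rot: [3.141, -0.0, 1.691]
ft_force: [0.2, 0.0, -0.7]
opening: 0.0853
grasp_force: 0.0
time: 44.9
position: [0.4114, 0.2852, 0.2715]
tcp_rot: [-3.139, 0.001, 1.691]
ft_force: [-1.3, 0.8, -0.6]
opening: 0.085
grasp_force: 0.0
[0.4114182  0.28521447 0.271486  ] [-3.13922306e+00  7.09069277e-04  1.69088842e+00] 0.006635610340875916
w2 (257, 161, 13, 32) ((263.0, 176.5), (31.0, 12.0), 90.0) [0.4133 0.285  0.2733]
 low edge at .05 [0.4117 0.2934]  top far edge at .125 [0.4139 0.2757]
w8 (258, 162, 14, 33) ((264.5, 178.0), (32.0, 13.0), 90.0) [0.4114 0.2852 0.2715]
 low edge at .05 [0.4112 0.2927]  top far edge at .125 [0.4134 0.2745]
```

```bash
python3 -c "
from cell import manip
print(manip.job_done())"
```

```text
the job is handed in; nothing more can be done
None
```

The job is handed in at about 45 s: I advanced the wheel four teeth and met the stop on the fifth push. I held it there at about 10.5 N, backed it off one tooth and put the blade back in its well. The tooth count comes from force readings, since I never viewed the dial, and the result of the judging was not shown.

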